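Cull the miscut cap plates and cap the tube stub

TASK

Get this job ready for tacking: lay the two miscut cap plates (the short one lying on the red-brown tube stub and the one with a corner cut out) flat inside the blue scrap tray, and set the one full rectangular plate down gently on top of the stub, not dropped, lying flat and square to it with the same overhang on opposite sides, then let go. Do not knock or shift the pipe coupon, the spray can, the mallet or the torch.

Things in the scene. Friction and masses are not known exactly. Their poses are not given: they have to be found in the camera images.
- plate_sound: The sound cap plate: a full rectangle of bright metal, 120 (its x) x 60 (its y) x 12 mm thick (z), about 0.6 kg, lying flat on the bench at the start. Origin at its very middle (mid thickness).
- plate_notched: Miscut plate: 120 (x) x 60 (y) x 12 mm like the sound one but with a rectangle of 40 (along x) x 30 mm (along y) missing at its +x +y corner, so the +y edge runs only from x = -60 to +20 mm. About 0.5 kg, lying flat on the bench at the start. Origin at the middle of the full outline, mid thickness; centre of mass at x = -8, y = -3 mm.
- plate_short: Miscut plate: plain rectangle of only 85 (x) x 60 (y) x 12 mm, about 0.45 kg; it starts lying crookedly on top of the stub. Origin at its very middle (mid thickness).
- stub: Fixed, red-brown primed stub of rectangular hollow section, 100 (x) x 40 (y) mm outside, 4 mm wall, open top 80 mm above the bench, upright on a foot plate 140 x 80 x 8 mm. Origin at the centre of its underside on the bench, z up. A centred full plate overhangs it by 10 mm on all four sides.
- stub_top (a point): Centre of the stub's open top end, 80 mm above the bench; axes as the stub's.
- tray: Fixed blue open scrap tray, 280 (x) x 180 (y) x 40 mm high, walls and floor 5 mm thick. Origin at the centre of its underside on the bench, z up. Two plates fit side by side with their long sides along the tray's y.
- coupon: Bystander, loose: steel pipe (54 mm diameter, 80 mm long, along its x) tacked in a dark V-block 60 x 70 mm; about 67 mm high over all. Origin at the centre of its underside.
- spray: Bystander, loose: upright yellow spray can with a pale top, 52 mm in diameter, 180 mm high, easily tipped. Origin at the centre of its underside.
- mallet: Bystander, loose: wooden mallet lying flat along its x, about 195 mm long: head 55 (x) x 85 (y) x 50 mm high centred at x = +65 mm, handle towards -x to about x = -102 mm. Origin on the bench under it.
- torch: Bystander, loose: brass and aluminium gas torch lying along its x, from x = -140 to +185 mm, up to 35 mm wide (its tip bends to y = -35 mm) and 34 mm high. Origin on the bench under it.
Mind the look-alikes: they are no part of the job. What is shaped like the plate_short but turquoise is not meant. What is shaped like the plate_notched but orange is not meant.

How it is judged:
On the way:
1. the sound plate is set down on the stub: it lies on the stub's top while the fingers still hold it (not dropped) (z of plate_sound in the frame of stub_top between 0.003 and 0.011 m and horizontal distance between plate_sound and stub_top below 0.02 m and contact force between the fingers and plate_sound above 1 N), for 0.05 s.
At the end, for the whole second after the job is handed in: Sound plate at rest flat on the stub, middle within 4 mm of the stub's centre along each side (overhang 6 to 14 mm), within 0.07 rad of square, tilt under 0.05; short and notched plates at rest in the tray, below its rim, tilt under 0.35, middles within 115 (x) and 70 mm (y) of its centre (x of plate_sound in the frame of stub_top between -0.004 and 0.004 m and y of plate_sound in the frame of stub_top between -0.004 and 0.004 m and z of plate_sound in the frame of stub_top between 0.0035 and 0.0085 m and angle between the x axis of plate_sound and the x axis of stub_top, either way round below 0.07 rad and angle between the z axis of plate_sound and the z axis of stub_top, either way round below 0.05 rad and linear speed of plate_sound below 0.01 m/s and x of plate_short in the frame of tray between -0.115 and 0.115 m and y of plate_short in the frame of tray between -0.07 and 0.07 m and z of plate_short in the frame of tray between 0 and 0.032 m and angle between the z axis of each of plate_short, plate_notched and the z axis of tray, either way round below 0.35 rad and linear speed of each of plate_short, plate_notched below 0.02 m/s and x of plate_notched in the frame of tray between -0.115 and 0.115 m and y of plate_notched in the frame of tray between -0.07 and 0.07 m and z of plate_notched in the frame of tray between 0 and 0.032 m); the robot touches nothing.
It fails at once if the pipe coupon in its V-block is shifted by more than 15 mm or tipped (distance of coupon from where it was at the start of the episode above 0.015 m or angle between coupon's own z axis and vertical above 0.3 rad).
It fails at once if the yellow spray can is shifted by more than 15 mm or tipped (distance of spray from where it was at the start of the episode above 0.015 m or angle between spray's own z axis and vertical above 0.3 rad).
It fails at once if the mallet is shifted by more than 15 mm or tipped (distance of mallet from where it was at the start of the episode above 0.015 m or angle between mallet's own z axis and vertical above 0.3 rad).
It fails at once if the brass torch is shifted by more than 15 mm or tipped (distance of torch from where it was at the start of the episode above 0.015 m or angle between torch's own z axis and vertical above 0.3 rad).
It also fails if it takes over 70 s, if anything falls off the work surface, if the arm or the gripper's body presses on something with over 40 N, if the wrist force passes 120 N, or if a joint passes its speed limit or range.

ROBOT

A 6-joint arm with a two-finger parallel gripper is mounted at the origin on the work surface. World frame = base frame: x ahead of the robot, y to its left, z up, the work surface at z = 0. Lengths are in m, angles in rad, forces in N, time in s.
With the tool pointing down it reaches from about 0.3 to 1 m from the base axis. Payload 5.1 kg.
Tool frame: the origin (TCP) lies on the centre line of the jaws, within the pads' length; the fingertips stand ctrl.tip_reach ahead of it and the grasp point (between the pads) lies 8 mm behind it (ctrl.tip_reach is the distance from the TCP to the fingertips, in m); z points along the fingers, y is the direction in which the jaws open and shut (so a half turn about z gives the same grasp; the last joint's range is limited). The gripper opens to 95 mm and grips with 3 to 60 N. Pads are 20 mm wide; open, the fingers measure 119 mm over their backs; the gripper's body (75 mm by 180 mm) begins 59 mm behind the grasp point.
Start: joints at [-1.258, 0.124, 1.65, -0, 1.367, -0.083], TCP at [0.251, -0.6, 0.226] pointing down, gripper open.
Joint ranges: [-2.61, 2.61], [-1.02, 2.33], [0.03, 2.71], [-1.35, 4.49], [0.32, 2.68], [-2.91, 2.91]. Speed limits (rad/s): [2.57, 2.57, 3.14, 3.14, 3.14, 3.14].

INTERFACE

Orientations are given as a unit quaternion [x, y, z, w].
In Python, from cell import ctrl gives the robot as it stands. Calls block until the motion is done:
- ctrl.move_pose(position, orientation): joint-space move of the TCP to a pose.
- ctrl.move_l(position, max_speed=0.15, orientation=None, until_force=None): straight line of the TCP; orientation=None keeps the orientation; max_speed is the mean speed in m/s. With until_force (N) it stops when the force on the tool has changed by that much, and returns True; else False.
- ctrl.set_joints(angles): joint-space move.
- ctrl.set_gripper(opening, f_grip=None): finger opening in m; f_grip is the grip in N (None keeps the last); returns when the fingers have stopped.
- ctrl.dwell(seconds).
- ctrl.inverse_kinematics(position, orientation): joint angles nearest the present ones, or None.
- ctrl.read_state(): the state.
- ctrl.grab_frame(name): name is "side" or "top"; returns the picture (420x560x3 uint8, red, green, blue); there is no depth.
- ctrl.get_calibration(name): a dict with "camera_matrix" (3x3 intrinsics, pixels), "distortion" ([k1, k2, p1, p2, k3] as OpenCV has them; the pictures are not rectified), "world_from_camera" (4x4, takes a point from camera to world coordinates). Camera axes: x right, y down, z forward; pixel columns grow to the right and rows downward; lengths in m; the calibration is good to about 2 mm. A picture is of the moment at which its call begins. get_calibration takes no time and is no camera call.
A pose or a line that the arm cannot do raises ctrl.Unreachable and nothing moves.
- ctrl.hand_in(): hands the job in, once; it reports no verdict.
The state is a dict: "time": time; "q": joint angles; "qvel": joint speeds; "joint_efforts": joint torques, N m; "tool_pos": TCP position; "eef_rot": TCP orientation; "ft_force": force on the tool from outside, world axes, zero at the start; "moment": the same for the moment, N m; "width": finger opening in m.
Only numpy, scipy, OpenCV 4.12 (cv2) and the standard library are available. Lean on these libraries where they do the work, as an engineer would, in place of code of your own. Each camera call takes 0.05 s, during which the arm holds its last target. There are 200 camera calls.

## Working session

There is one attempt and no reset: what is moved stays moved. The work goes in short steps, each a Python script; the robot and the scene stay as the last script left them, time stands still between calls to the robot, and variables do not carry over. Pictures are saved under pics/ and viewed, about 8 in all and at most 12, crops included, and the job is handed in when it is done.

```bash
mkdir -p pics; python3 - <<'E'
from cell import ctrl
import cv2
for n in("top","side"):
    cv2.imwrite(f"pics/{n}0.png",cv2.cvtColor(ctrl.grab_frame(n),cv2.COLOR_RGB2BGR))
    c=ctrl.get_calibration(n);print(n,c)
print(ctrl.tip_reach,ctrl.read_state())
E
```

```text
top {'camera_matrix': array([[394.47554457,   0.        , 273.14690576],
       [  0.        , 394.47554457, 207.51881157],
       [  0.        ,   0.        ,   1.        ]]), 'distortion': array([0.01230025, 0.        , 0.        , 0.        , 0.        ]), 'world_from_camera': array([[-9.41826171e-02, -9.69880898e-01,  2.24634545e-01,
         3.18843577e-01],
       [-9.95554747e-01,  9.16138697e-02, -2.18550952e-02,
         4.46830610e-02],
       [ 6.17199483e-04, -2.25694357e-01, -9.74197966e-01,
         1.01708627e+00],
       [ 0.00000000e+00,  0.00000000e+00,  0.00000000e+00,
         1.00000000e+00]])}
side {'camera_matrix': array([[393.20451782,   0.        , 277.3331836 ],
       [  0.        , 393.20451782, 207.38766665],
       [  0.        ,   0.        ,   1.        ]]), 'distortion': array([-0.02733404,  0.        ,  0.        ,  0.        ,  0.        ]), 'world_from_camera': array([[-0.90595726, -0.29847007,  0.30026166,  0.26522745],
       [-0.4230642 ,  0.61131444, -0.66881338,  0.57666   ],
       [ 0.01606649, -0.7329463 , -0.68009675,  0.64121171],
       [ 0.        ,  0.        ,  0.        ,  1.        ]])}
0.011 {'time': 0.1, 'q': array([-1.25760371e+00,  1.24405818e-01,  1.65149623e+00, -2.89832534e-05,
        1.36753781e+00, -8.25903530e-02]), 'qvel': array([ 1.19277130e-03,  1.10791059e-03, -3.30254417e-03, -3.30487093e-05,
       -2.37540655e-04,  3.34838025e-04]), 'joint_efforts': array([ 1.42398112e-04, -4.18883872e+01, -3.61095428e+01,  7.76136783e-02,
        4.61412244e-02, -8.11590394e-05]), 'tool_pos': array([ 0.25039504, -0.59923399,  0.22455638]), 'eef_rot': array([ 9.80482300e-01,  1.96605204e-01, -1.20353450e-04, -9.15841395e-04]), 'ft_force': array([-0.05725502, -0.53351298, -0.62709701]), 'moment': array([ 0.00794141, -0.05813461, -0.00703375]), 'width': 0.09491982583848095}
```

View pics/top0.png

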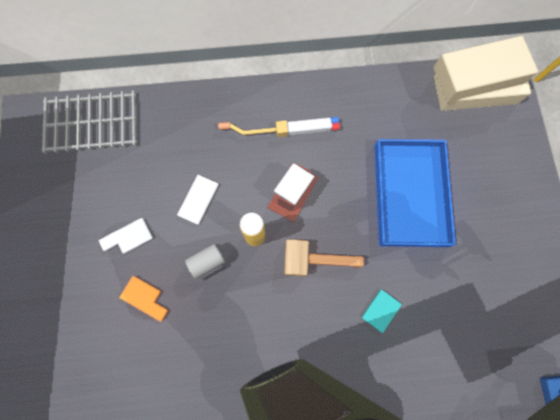

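View pics/side0.png

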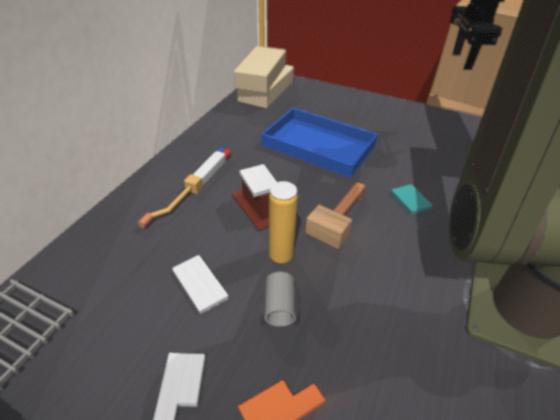

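Top view: sound plate at (198,200), notched (126,237), short plate on the stub (294,184), tray (414,192). The spray can (253,228), mallet (296,258) and coupon (205,262) stand close to the stub and plates; the torch (280,127) lies ahead. The side view agrees.

```bash
cat > h.py <<'E'
import numpy as np, cv2
from cell import ctrl
from scipy.spatial.transform import Rotation as R
def grab(n,save=None):
    im=cv2.cvtColor(ctrl.grab_frame(n),cv2.COLOR_RGB2BGR)
    if save: cv2.imwrite(f"pics/{save}.png",im)
    return im
def cast(n,px,z):
    c=ctrl.get_calibration(n); T=c["world_from_camera"]
    p=cv2.undistortPoints(np.float64(px).reshape(-1,1,2),c["camera_matrix"],c["distortion"])[:,0]
    d=np.c_[p,np.ones(len(p))]@T[:3,:3].T; o=T[:3,3]
    return (o+d*((z-o[2])/d[:,2])[:,None])[:,:2]
def proj(n,P):
    c=ctrl.get_calibration(n); M=np.linalg.inv(c["world_from_camera"])
    return cv2.projectPoints(np.float64(P),cv2.Rodrigues(M[:3,:3])[0],M[:3,3],c["camera_matrix"],c["distortion"])[0][:,0]
def white(im,t=150):
    h=cv2.cvtColor(im,cv2.COLOR_BGR2HSV); return ((h[...,1]<45)&(h[...,2]>t)).astype(np.uint8)*255
def rect(pts):  # centre, long, short, angle of long side (mod pi)
    (c,(w,h),a)=cv2.minAreaRect((pts*1000).astype(np.float32)); a=np.radians(a)
    if w<h: w,h,a=h,w,a+np.pi/2
    return np.array(c)/1000,w,h,(a+np.pi/2)%np.pi-np.pi/2
def blobs(mask,amin=150):
    cs,_=cv2.findContours(mask,cv2.RETR_EXTERNAL,cv2.CHAIN_APPROX_NONE)
    return [c[:,0] for c in cs if cv2.contourArea(c)>amin]
def down(yaw): # jaw axis (tool y) along world yaw+90: tool x at 'yaw'
    return (R.from_euler('z',yaw)*R.from_euler('x',np.pi)).as_quat()
E
python3 - <<'E'
from h import *
im=grab("top"); h=cv2.cvtColor(im,cv2.COLOR_BGR2HSV)
for p in[(198,200),(126,237),(294,184),(292,211),(280,205),(414,192)]: print(p,h[p[1],p[0]])
for c in blobs(white(im)):
    m=c.mean(0)
    if m[1]<90: continue
    for z in(.012,.092): print(m.round(),z,*[np.round(v,4) for v in rect(cast("top",c,z))])
H,S,V=[h[...,i].astype(int) for i in range(3)]
for nm,mk,z in(("tray",(abs(H-110)<12)&(S>150)&(V>60),.04),("foot",((H<10)|(H>172))&(S>90)&(V>30),.008),("spray",(abs(H-22)<8)&(S>150),0.1),("torq",(abs(H-88)<8)&(S>120),.012)):
    for c in blobs(mk.astype(np.uint8)*255): print(nm,c.mean(0).round(),*[np.round(v,3) for v in rect(cast("top",c,z))])
v=np.vstack([cv2.resize(im[110:290,90:350],None,fx=3,fy=3,interpolation=cv2.INTER_CUBIC)])
cv2.imwrite("pics/crop1.png",v)
E
```

```text
(198, 200) [  0   0 255]
(126, 237) [  0   0 255]
(294, 184) [  0   0 255]
(292, 211) [  4 121 167]
(280, 205) [  4 107 134]
(414, 192) [107 174 247]
[203. 260.] 0.012 [0.4309 0.2112] 87.8066 50.4873 -1.1409
[203. 260.] 0.092 [0.422 0.198] 80.8176 46.4688 -1.1409
[126. 237.] 0.012 [0.5046 0.4082] 126.5325 66.7856 -1.1568
[126. 237.] 0.092 [0.4898 0.3793] 116.4611 61.4698 -1.1568
[251. 223.] 0.012 [0.5152 0.0832] 62.2932 57.9981 1.4766
[251. 223.] 0.092 [0.4996 0.0801] 57.335 53.3817 1.4766
[197. 199.] 0.012 [0.5928 0.2185] 126.2648 66.5556 -0.5166
[197. 199.] 0.092 [0.571  0.2047] 116.2147 61.2581 -0.5166
[293. 183.] 0.012 [ 0.6114 -0.0377] 99.2224 71.2834 -0.6878
[293. 183.] 0.092 [ 0.5881 -0.0311] 91.3248 65.6096 -0.6878
[309. 125.] 0.012 [ 0.7721 -0.0984] 120.624 41.9658 -1.5574
[309. 125.] 0.092 [ 0.736 -0.087] 111.0229 38.6255 -1.5574
[103. 119.] 0.012 [0.8424 0.4662] 176.7003 161.8158 -1.561
[103. 119.] 0.092 [0.8007 0.4326] 162.6358 148.936 -1.561
[500.  93.] 0.012 [ 0.8106 -0.6358] 184.7498 35.8213 -1.4073
[500.  93.] 0.092 [ 0.7714 -0.5816] 170.0446 32.9701 -1.4073
[552. 123.] 0.012 [ 0.7151 -0.7419] 309.2315 71.2162 -0.2506
[552. 123.] 0.092 [ 0.6835 -0.6793] 284.6182 65.5478 -0.2506
tray [550. 387.] [ 0.061 -0.57 ] 52.437 41.666 -0.076
tray [414. 193.] [ 0.553 -0.339] 281.316 188.227 -0.108
foot [292. 201.] [ 0.588 -0.033] 134.862 77.598 -0.588
spray [145. 299.] [0.348 0.329] 107.834 53.349 0.973
torq [381. 311.] [ 0.266 -0.218] 86.378 61.262 -0.744
```

View pics/crop1.png

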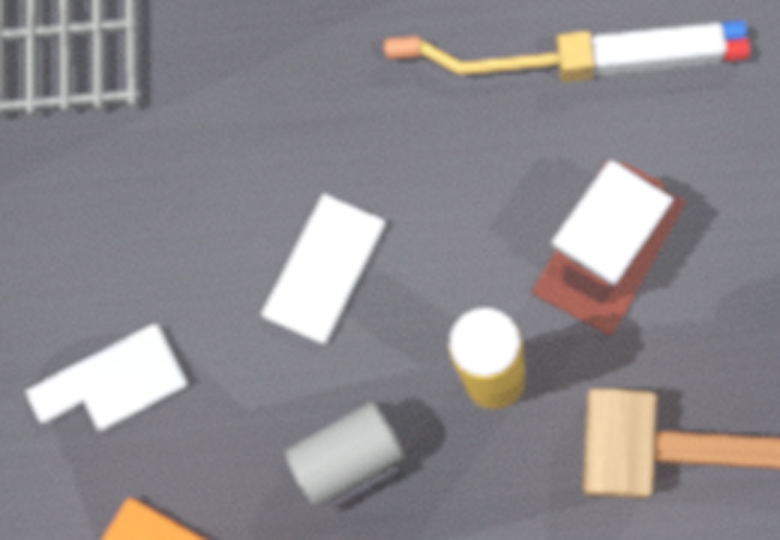

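```bash
cat >> h.py <<'E'
SAFE=0.29
TRAY=np.array([0.553,-0.339]); TA=-0.108
def best(xy,z,yaw):
    c=[(abs(q[5]),y) for y in(yaw,yaw+np.pi,yaw-np.pi) if (q:=ctrl.inverse_kinematics([*xy,z],down(y))) is not None]
    return min(c)[1]
def pick(xy,yaw,z,f=35,w=.09):
    yaw=best(xy,SAFE,yaw); ctrl.set_gripper(w,f)
    ctrl.move_pose([*xy,SAFE],down(yaw)); ctrl.move_l([*xy,z+.04],.3)
    hit=ctrl.move_l([*xy,z],.06,until_force=8); ctrl.set_gripper(0,f)
    s=ctrl.read_state(); print("grip w",s["width"].round(4),"hit",hit,s["tool_pos"].round(4))
    ctrl.move_l([*xy,z+.03],.1); ctrl.move_l([*xy,SAFE],.3)
    s=ctrl.read_state(); print("lift w",s["width"].round(4),"F",s["ft_force"].round(1),"t",round(s["time"],1))
    return yaw
def totray(xoff,yoff=0.,z=.019):
    ex=np.array([np.cos(TA),np.sin(TA)]); ey=np.array([-ex[1],ex[0]])
    xy=TRAY+xoff*ex+yoff*ey; yaw=best(xy,SAFE,TA+np.pi/2)
    ctrl.move_pose([*xy,SAFE],down(yaw)); ctrl.move_l([*xy,.06],.3)
    hit=ctrl.move_l([*xy,z],.05,until_force=8); s=ctrl.read_state(); print("tray",hit,s["tool_pos"].round(4))
    ctrl.set_gripper(.076); ctrl.move_l([*xy,.08],.1); ctrl.move_l([*xy,SAFE],.35)
E
python3 - <<'E'
from h import *
pick((.588,-.031),-.688,.092)
totray(.062)
im=grab("top","a1")
cv2.imwrite("pics/a1c.png",cv2.resize(im[120:280,220:480],None,fx=3,fy=3,interpolation=cv2.INTER_CUBIC))
print(ctrl.read_state()["time"])
E
```

```text
Traceback (most recent call last):
  File "h.py", line 36, in pick
    s=ctrl.read_state(); print("grip w",s["width"].round(4),"hit",hit,s["tool_pos"].round(4))
                                        ^^^^^^^^^^^^^^^^
AttributeError: 'float' object has no attribute 'round'
```

```bash
sed -i 's/s\["width"\].round(4)/round(s["width"],4)/' h.py
python3 - <<'E'
from h import *
s=ctrl.read_state(); print(s["width"],s["tool_pos"],s["time"])
if not .057<s["width"]<.064: raise SystemExit
p=s["tool_pos"]; ctrl.move_l([p[0],p[1],.13],.1); ctrl.move_l([p[0],p[1],SAFE],.3); print(ctrl.read_state()["width"])
totray(.062)
im=grab("top","a1")
cv2.imwrite("pics/a1c.png",cv2.resize(im[120:280,220:480],None,fx=3,fy=3,interpolation=cv2.INTER_CUBIC))
print(ctrl.read_state()["time"])
E
```

```text
0.05959860256351142 [ 0.58789593 -0.03124507  0.09216847] 4.9833
0.05967692453121381
tray False [ 0.615  -0.3459  0.0194]
11.3917
```

View pics/a1c.png

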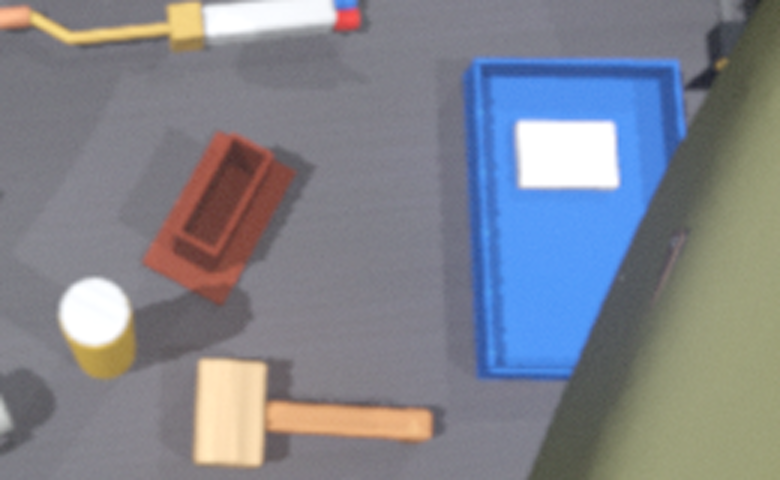

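The short plate lies flat in the tray (~(566,155) in the crop), and the stub's open rim is now visible: the crop's corners are about (220,133), (272,155), (215,255) and (148,262). I'll measure the stub closely.

```bash
python3 - <<'E'
from h import *
im=cv2.imread("pics/a1.png"); sd=grab("side","s1")
a=cv2.resize(im[158:228,262:325],None,fx=8,fy=8,interpolation=cv2.INTER_CUBIC)
print(proj("side",[[.588,-.033,.08]]))
b=cv2.resize(sd[160:240,215:265+15],None,fx=7,fy=7,interpolation=cv2.INTER_CUBIC)
a=cv2.resize(a,(504,560)); b=cv2.resize(b,(int(b.shape[1]*1),560))[:, :290] if b.shape[1]>290 else b
cv2.imwrite("pics/stub.png",a)
h=cv2.cvtColor(im,cv2.COLOR_BGR2HSV).astype(int)
m=(((h[...,0]<12)|(h[...,0]>170))&(h[...,1]>80)).astype(np.uint8)*255; m[:158]=0;m[228:]=0;m[:,:262]=0;m[:,325:]=0
c=max(blobs(m),key=len); print(cv2.approxPolyDP(c.reshape(-1,1,2),3,True)[:,0].tolist())
E
```

```text
[[258.0347553  181.79784498]]
[[292, 164], [268, 207], [294, 220], [317, 177]]
```

View pics/stub.png

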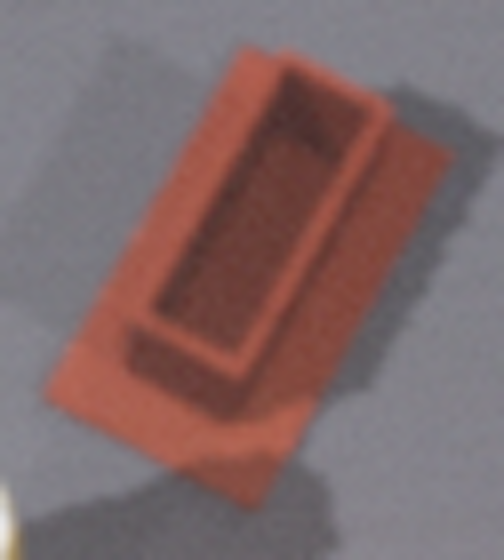

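Foot corners in the crop are (248,45), (455,150), (250,510) and (45,400). Outer rim corners are about (287,50), (392,105), (240,380) and (133,320).

```bash
python3 - <<'E'
from h import *
off=np.array([262,158])
for nm,p,z in(("foot",[(248,45),(455,150),(250,510),(45,400)],.008),("rim",[(287,50),(392,105),(240,380),(133,320)],.08),("inner",[(285,68),(365,112),(235,355),(155,305)],.08)):
    w=cast("top",np.array(p)/8-.4375+off,z); print(nm,w.mean(0).round(4),[round(v,3) for v in np.linalg.norm(np.diff(np.r_[w,w[:1]],axis=0),axis=1)], np.round([np.arctan2(*(w[0]-w[3])[::-1]),np.arctan2(*(w[1]-w[2])[::-1])],3), rect(w))
# inner dark opening (top)/whole foot mask
im=cv2.imread("pics/a1.png"); h=cv2.cvtColor(im,cv2.COLOR_BGR2HSV).astype(int)
# side view: rim crop
sd=cv2.imread("pics/s1.png")
P=np.array([[.588,-.033,.08]]);
cv2.imwrite("pics/stubs.png",cv2.resize(sd[155:235,220:300],None,fx=7,fy=7,interpolation=cv2.INTER_CUBIC))
E
```

```text
foot [ 0.5893 -0.034 ] [np.float64(0.078), np.float64(0.141), np.float64(0.076), np.float64(0.14)] [-0.6   -0.613] (array([ 0.58914801, -0.03448766]), 141.3155059814453, 78.09442901611328, np.float64(-0.5999682488076834))
rim [ 0.5891 -0.0345] [np.float64(0.037), np.float64(0.1), np.float64(0.038), np.float64(0.1)] [-0.601 -0.596] (array([ 0.58889447, -0.03455764]), 100.44166564941406, 37.68477249145508, np.float64(-0.6011857129000138))
inner [ 0.5903 -0.0337] [np.float64(0.029), np.float64(0.088), np.float64(0.029), np.float64(0.087)] [-0.586 -0.581] (array([ 0.58996008, -0.03357753]), 89.21434783935547, 28.963699340820312, np.float64(-0.5856292568664792))
```

View pics/stubs.png

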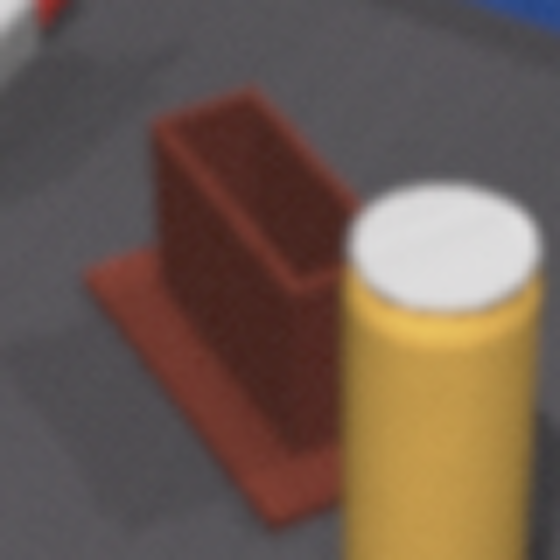

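```bash
python3 - <<'E'
from h import *
print("side px of stub centre",proj("side",[[.5893,-.0342,.08]]),"seen 259.2,181.4; cast",cast("side",[(259.2,181.4)],.08))
print(pick((.5094,.3972),1.985,.013))
if not .055<ctrl.read_state()["width"]<.065: raise SystemExit("grip?")
totray(-.062)
ctrl.move_pose([.45,-.45,.35],down(best((.45,-.45),.35,1.4)))
im=grab("top","a2"); print(ctrl.read_state()["time"])
for c in blobs(white(im)):
    m=c.mean(0)
    if 110<m[1]<330 and m[0]<480: print(m.round(),*[np.round(v,4) for v in rect(cast("top",c,.012))])
E
```

```text
side px of stub centre [[257.76400741 181.33559197]] seen 259.2,181.4; cast [[ 0.58628759 -0.03542256]]
grip w 0.0596 hit True [0.5085 0.3964 0.0114]
lift w 0.0596 F [ 0.3 -0.9 -5.7] t 18.3
1.985
tray False [ 0.4917 -0.3326  0.0194]
25.475
[204. 260.] [0.4301 0.2101] 88.994 52.3211 -1.1536
[251. 223.] [0.5152 0.0832] 62.3083 57.9983 1.4766
[408. 215.] [ 0.4943 -0.3217] 120.8148 61.0378 1.4766
[197. 199.] [0.5934 0.2189] 125.5636 65.3075 -0.5159
[408. 171.] [ 0.615  -0.3466] 87.3188 58.7694 1.4757
[309. 125.] [ 0.7734 -0.0983] 120.773 39.7953 1.5679
[103. 119.] [0.8424 0.4662] 176.7003 161.8158 -1.561
```

```bash
python3 - <<'E'
from h import *
S=np.array([.5890,-.0345]); SY=-.598
y0=pick((.5931,.2187),-.516,.0145)
if not .055<ctrl.read_state()["width"]<.065: raise SystemExit("grip?")
y=best(S,SAFE,SY); print(y0,y)
ctrl.move_pose([*S,SAFE],down(y)); ctrl.move_l([*S,.115],.25)
hit=ctrl.move_l([*S,.0925],.025,until_force=5); ctrl.dwell(.3)
s=ctrl.read_state(); print("set",hit,s["tool_pos"].round(4),s["ft_force"].round(1),s["width"])
ctrl.set_gripper(.078); ctrl.dwell(.1); ctrl.move_l([*S,.13],.08); ctrl.move_l([*S,SAFE],.35)
ctrl.move_pose([.45,-.45,.35],down(best((.45,-.45),.35,1.4)))
im=grab("top","a3"); sd=grab("side","s3"); print(ctrl.read_state()["time"])
for c in blobs(white(im)):
    m=c.mean(0)
    if 150<m[1]<230 and 260<m[0]<330: print(m.round(),*[np.round(v,4) for v in rect(cast("top",c,.092))])
a=cv2.resize(im[150:230,255:330],None,fx=6,fy=6,interpolation=cv2.INTER_CUBIC)
b=cv2.resize(sd[155:235,215:265],None,fx=6,fy=6,interpolation=cv2.INTER_CUBIC)
cv2.imwrite("pics/placed.png",np.hstack([a,b]))
E
```

```text
grip w 0.0596 hit False [0.5928 0.2181 0.0146]
lift w 0.0594 F [-0.9 -0.8 -7. ] t 32.2
2.625592653589793 2.5435926535897933
set True [ 0.5886 -0.0345  0.0946] [0.1 0.4 5.6] 0.05974676279347061
38.7333
[294. 183.] [ 0.5895 -0.0335] 125.3105 65.8902 -0.5986
```

View pics/placed.png

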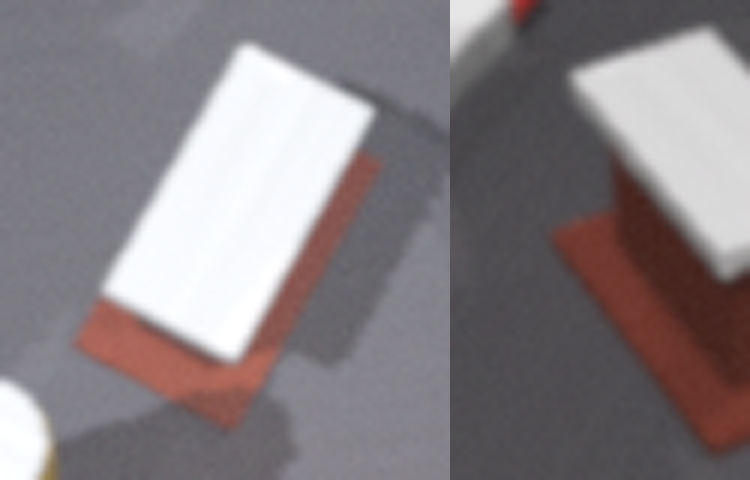

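The plate lies flat on the stub and square to it. In the top view it agrees with the stub to within 1 mm. I'll cross-check with the side view's own corners, (262,27) and (272,278) in its crop, and do a last check of the whole scene.

```bash
python3 - <<'E'
from h import *
d=cast("side",[(259.08,180.0)],.092)[0]-cast("side",[(259.2,181.4)],.08)[0]
c,s=np.cos(-.598),np.sin(-.598); r=np.array([[c,s],[-s,c]])
print("offset in stub axes: side",r@d,"top",r@(np.array([.5895,-.0335])-[.5893,-.0342]))
a,b=[cv2.imread(f"pics/{n}.png") for n in("top0","a3")]
for nm,x,y,w,hh in(("spray",236,206,32,44),("coupon",180,240,50,42),("mallet",280,235,90,45),("torch",215,112,130,30)):
    t=a[y:y+hh,x:x+w]; m=cv2.matchTemplate(b,t,cv2.TM_CCOEFF_NORMED); l=cv2.minMaxLoc(m); print(nm,"shift px",l[3][0]-x,l[3][1]-y,round(l[1],3))
E
```

```text
offset in stub axes: side [-0.00860053  0.004817  ] top [-0.0002288   0.00069112]
spray shift px 0 0 0.991
coupon shift px 0 0 0.988
mallet shift px 0 0 0.991
torch shift px 0 0 0.993
```

View pics/a3.png

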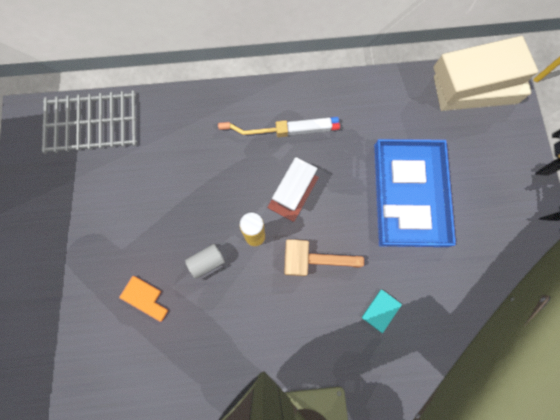

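The scene view shows both scrap plates flat in the tray ((408,171) and (411,217)), the look-alikes untouched and no bystander shift. My hand-picked side-view corners disagree by about 9 mm, so I'll recheck them properly with fitted edges before handing in.

```bash
python3 - <<'E'
from h import *
c,s=np.cos(-.598),np.sin(-.598); r=np.array([[c,s],[-s,c]]); S=np.array([.5893,-.0342])
f=lambda p,k,o,z:((cast("side",np.array(p)/k-.5+.5/k+o,z)-S)@r.T*1000).round(1).tolist()
print("rim L,T,N",f([(152,122),(255,88),(300,288)],7,np.array([220,155]),.08))
print("plate L,T,N",f([(120,75),(262,27),(272,278)],6,np.array([215,155]),.092),"N top-face",f([(270,266)],6,np.array([215,155]),.092))
im=cv2.imread("pics/s3.png"); g=cv2.cvtColor(im,cv2.COLOR_BGR2GRAY)
a=cv2.imread("pics/s1.png")
u=cv2.resize(a[155:215,228:278],None,fx=8,fy=8,interpolation=cv2.INTER_CUBIC); v=cv2.resize(im[155:215,228:278],None,fx=8,fy=8,interpolation=cv2.INTER_CUBIC)
for w,pz,L,W in((u,.08,50,20),(v,.092,60,30)):
    P=np.array([[*(S+r.T@np.array(q)/1000),pz] for q in((-L,-W),(-L,W),(L,W),(L,-W))])
    px=((proj("side",P)-[228,155]+.5)*8-.5).round().astype(int); cv2.polylines(w,[px.reshape(-1,1,2)],True,(0,255,0),1)
cv2.imwrite("pics/cmp.png",np.hstack([u,v]))
E
```

```text
rim L,T,N [[49.0, 16.8], [48.5, -21.7], [-48.3, 14.8]]
plate L,T,N [[58.9, 28.4], [59.5, -34.0], [-72.2, 34.0]] N top-face [[-66.3, 31.6]]
```

View pics/cmp.png

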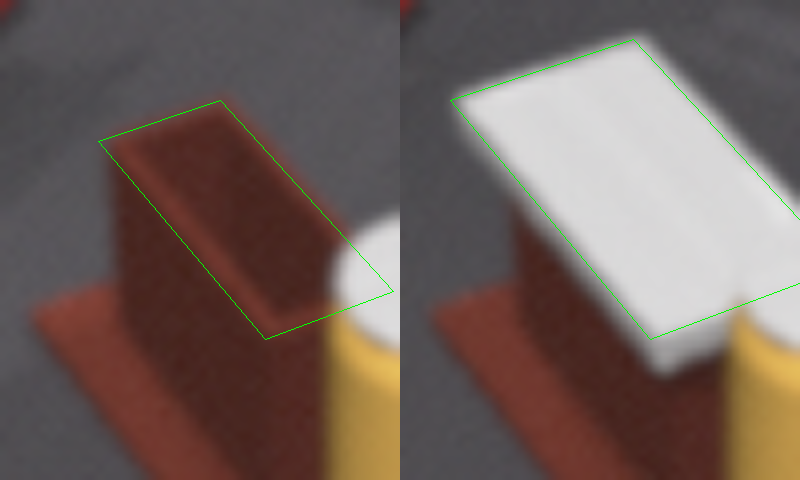

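In the side overlay, the green outline predicted from the top view sits off both the rim and the plate top by nearly the same 2–3 mm, which is that camera's calibration bias. The near corner I had picked was the plate's lower edge. So the plate is centred to about 1 mm, and I'm handing in.

```bash
python3 -c "
from cell import ctrl
ctrl.hand_in(); print(ctrl.read_state()['time'])"
```

```text
the job is handed in; nothing more can be done
the job is handed in; nothing more can be done
```

I laid the short and notched plates flat in the blue tray. I then set the full plate down on the stub under light force (contact at about 5 N, still gripped for 0.3 s) and let go. The robot's clock read about 39 s of the 70 s allowed, and the job is handed in. It reports no verdict.

**Full plate on the stub:** in the top view it sits within 1 mm of the stub's centre, and its angle matches to about 0.001 rad.

**Scrap plates:** the last picture shows both flat in the tray, about 62 mm either side of its centre. I did not measure their heights directly.

**Bystanders:** the pipe coupon, spray can, mallet and torch all show a 0 pixel shift between the first and last pictures.

**Checks that disagreed:**
- **Side view, plate:** my first side-view check was about 9 mm off, because I had picked a bottom-edge corner of the plate by mistake. Redone with the far corners, the plate and rim show the same 2–3 mm camera bias and agree with each other to about 1 mm.
- **Notched plate pickup:** the fingertips lightly touched the bench, at about 8 N. The grip was still good.

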